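# Close and pin the reactor flange clamp

## Robot

A 6-joint arm with a two-finger parallel gripper is mounted at the origin on the work surface. World frame = base frame: x ahead of the robot, y to its left, z up, the work surface at z = 0. Lengths are in mm, angles in rad, forces in N, time in s.
With the tool pointing down it reaches from about 350 to 925 mm from the base axis. Payload 6.4 kg.
Tool frame: the origin (TCP) lies midway between the tips of the shut fingers; the grasp point (between the pads) lies 19 mm behind it (manip.grip_depth is the distance from the TCP to the grasp point, in mm); z points along the fingers, y is the line along which they close (so a half turn about z gives the same grasp; the last joint's range is limited). The gripper opens to 85 mm and grips with 20 to 120 N. Pads are 22 mm wide; open, the fingers measure 114 mm over their backs; the gripper's body (76 mm by 85 mm) begins 54 mm behind the grasp point. The pads swing forward as they close: fully open they stand 13 mm farther back than shut.
Start: joints at [-1.355, 0.245, 1.558, -0, 1.339, -0.174], TCP at [247.008, -601.25, 231.29] pointing down, gripper open.
Joint ranges: [-3.13, 3.13], [-1.02, 2.26], [0.13, 2.54], [-0.95, 4.09], [0.21, 2.88], [-2.74, 2.74]. Speed limits (rad/s): [2.57, 2.57, 3.14, 3.14, 3.14, 3.14].

## Interface

Orientations are given as a rotation vector (axis times angle).
In Python, from station import manip gives the robot as it stands.
- The arm moves only by the tool play_rows, never from a script. Its argument "rows" is a list of rows, each a list of 5 numbers: the shift along the tool's x, y, z scaled (see below), then the turn about the tool's z scaled (see below), then the opening, from 0 (shut) to 1 (fully open). A call has 1 to 20 rows; each row is the pose to reach, as a shift and turn from the pose commanded when the call began, along the tool's axes at that moment, turning the shorter way round; what a row does not reach only later rows make up. The controller multiplies each number of a shift by 0.15 m and each number of a turn by pi rad. A row lasts 1/12 s, in which the tool goes at most 41.7 mm and 7.16 degrees, less where a joint would pass 70% of its speed; a pose out of reach is approached as far as the arm can. A call with a number of a shift or a turn outside -1 to 1 is refused whole. A call with a gripper value outside its range is refused whole. The fingers move at their own pace and stop on an object; the grip force is fixed at half the most. Time passes only in rows, so rows that repeat a pose let the fingers close. It gives the time, the measured TCP pose, the force, the opening and the grip force at its end, in the units of the state.
- manip.state(): the state, without advancing time (a new reading comes with each control period).
- manip.get_image(name): name is "side" or "top"; returns the picture (384x512x3 uint8, red, green, blue); there is no depth.
- manip.camera_info(name): a dict with "mtx" (3x3 intrinsics, pixels), "cam_to_world" (4x4, takes a point from camera to world coordinates). Camera axes: x right, y up, looking along -z (the intrinsics and any distortion apply to the point x, -y, -z); pixel columns grow to the right and rows downward; lengths in mm; the calibration is good to about 2 mm. A picture is of the moment at which its call begins. camera_info takes no time and is no camera call.
- manip.sign_off(): hands the job in; it is judged then, once.
The state is a dict: "t": time; "joints": joint angles; "dq": joint speeds; "joint_torque": joint torques, N m; "tool_pos": TCP position; "ee_rot": TCP orientation; "wrist_force": force on the tool from outside, world axes, zero at the start; "wrist_torque": the same for the moment, N m; "opening": finger opening in mm; "gripper_force": force on a finger pad.
Only numpy, scipy, OpenCV 4.12 (cv2) and the standard library are available. Lean on these libraries where they do the work, as an engineer would, in place of code of your own. Each camera call takes 0.05 s, during which the arm holds its last target. There are 200 camera calls.

## Task

Swing the hinged half of the reactor's flange clamp fully shut, then take the locking pin with the red knob out of the white rack and push it down through the fork and lug until its collar sits fully home on the fork; let go of it. Leave the yellow-knobbed spare pin in the rack, and do not disturb the bottle and the beaker.

Things in the scene. Friction and masses are not known exactly. Their poses are not given: they have to be found in the camera images.
- reactor: Fixed bench reactor: pale green heating bath 200 x 200 mm, top 110 mm above the bench, on a 220 x 220 mm steel plate; a glass vessel in its middle with a steel two-part ring clamp (outer radius 64 mm, top at 161 mm) round its flange. Origin on the bench under the vessel's axis; x from the fork towards the hinge, y towards the hinged half of the clamp, z up.
- fork_hole (a point): Centre of the upper fork hole at the fork's top face, 165 mm above the bench, 80 mm from the vessel's axis on the reactor's -x side; axes as the reactor's. Fork: two brass plates 34 (x) x 36 (y) mm, 6 mm thick, 14 mm apart, chamfered holes 11.5 mm wide, open to +y. A spring ball in the lower plate stops a falling pin 10 to 18 mm short of home; it takes a push of about 3 to 8 N.
- lug_hole (a point): Centre of the hole in the moving clamp half's lug, at the lug's top face, 157 mm above the bench, 160 mm from the hinge axis. The lug is a steel plate 30 x 30 x 10 mm with a 12 mm hole; when the clamp is shut it sits in the fork's gap with the holes in line. Turns with the clamp half.
- lid_top (a point): Centre of the glass lid's top face, 163 mm above the bench, on the vessel's axis (100 mm diameter, fixed). A blue-capped centre neck, 22 mm wide, rises 32 mm above it, and two white-capped necks, 18 mm wide, 30 mm from the centre on the -y half, rise 22 mm.
- clamp_hinge (a point): A point on the upright hinge axis of the clamp's moving half, on the reactor's +x side 80 mm from the vessel's axis, 165 mm above the bench.
- clamp_handle (a point): Centre of the grip of the blue upright handle post of the moving half, 185 mm above the bench: a cylinder of 16 mm diameter from 158 to 208 mm, 123 mm from the hinge axis. Turns with the clamp half.
- clamp_arm (a joint): Angle of the clamp's moving half in rad: 0 is shut against its stop with the holes of fork and lug in line, growing as it swings open (clockwise from above) up to 1.1. Turns about the upright hinge axis with light friction (about 0.15 N m) and stays where it is left.
- lock_pin: The steel locking pin with the red knob, upright, loose, 80 g. Origin at the centre of the collar's underside, z up along the pin. Below it the shank: 10 mm in diameter, 45 mm long, its last 8 mm tapering to 5 mm. Above it the collar, 24 mm in diameter and 4 mm thick, then the knob, a cylinder of 18 mm diameter from 4 to 36 mm. Starts in a rack hole, collar on the rack top.
- spare_pin: A spare pin with a yellow knob in the other rack hole, collar and knob like the locking pin's, shank 8 mm in diameter and 30 mm long: wrong for this clamp, stays in the rack. Origin at the centre of the collar's underside.
- rack: Fixed white block 60 (x) x 130 (y) x 52 mm with two upright 13 mm holes through it, 70 mm apart along its y axis (35 mm to each side of the centre). Origin at the centre of its underside.
- bottle: Amber bottle with black cap standing on the bench, radius 30 mm, 130 mm high; a bystander. Origin at the centre of its underside.
- beaker: Glass beaker standing on the bench, radius 34 mm, 90 mm high; a bystander. Origin at the centre of its underside.

How it is judged (in metres and radians):
On the way, in this order (a step that is already met when the one before it is completed fails the run):
1. the hinged clamp half is shut (within 0.03 rad of its stop) while the locking pin is not yet in the fork (value of joint clamp_arm below 0.03 rad and distance between lock_pin and fork_hole above 0.055 m), for 0.2 s.
2. the locking pin is through fork and lug with its collar on the fork (value of joint clamp_arm below 0.03 rad and z of lock_pin in the frame of fork_hole below 0.002 m and distance between lock_pin and fork_hole below 0.004 m and angle between the z axis of lock_pin and the z axis of fork_hole, either way round below 0.08 rad), for 0.2 s.
At the end, for the whole second after the job is handed in: The clamp half is shut within 0.03 rad; the red-knobbed pin is upright (within 0.08 rad) through fork and lug, its collar less than 2 mm above the fork's top face and within 4 mm of the hole's centre, released and at rest (all of step 2 and linear speed of lock_pin below 0.02 m/s); the robot touches nothing.
It fails at once if the spare pin is taken out of its rack or shifted by more than 15 mm (distance of spare_pin from where it was at the start of the episode above 0.015 m).
It fails at once if the bottle is shifted by more than 30 mm or tipped (distance of bottle from where it was at the start of the episode above 0.03 m or angle between bottle's own z axis and vertical above 0.4 rad).
It fails at once if the beaker is shifted by more than 30 mm or tipped (distance of beaker from where it was at the start of the episode above 0.03 m or angle between beaker's own z axis and vertical above 0.4 rad).
It also fails if it takes over 56 s, if anything falls off the work surface, if the arm or the gripper's body presses on something with over 40 N, if the wrist force passes 120 N, or if a joint passes its speed limit or range.

## Working session

There is one attempt and no reset: what is moved stays moved. The work goes in short steps, Python scripts to look and compute and a tool call to move; the robot and the scene stay as the last step left them, time stands still between calls to the robot, and variables do not carry over. Pictures are saved under pics/ and viewed, at most 10 in all, crops included, and the job is handed in when it is done.

Besides the shell and the picture viewer there is one more tool, called after "Request:" as name(argument=value, ...) on one line, values as JSON. play_rows: Moves the arm, as the interface text tells. Its arguments: {"type":"object","properties":{"rows":{"type":"array"}},"required":["rows"]}

```bash
mkdir -p pics
python3 - <<'E'
from station import manip
import cv2,numpy as np
for n in("top","side"):
    im=manip.get_image(n); cv2.imwrite(f"pics/{n}0.png",im[:,:,::-1]); 
    c=manip.camera_info(n); print(n,np.round(c["mtx"],1).tolist(),np.round(c["cam_to_world"],3).tolist(),[k for k in c])
s=manip.state();print(s)
E
```

```text
top [[401.6, 0.0, 254.1], [0.0, 401.6, 190.1], [0.0, 0.0, 1.0]] [[0.026, 0.987, -0.157, 378.258], [-1.0, 0.026, -0.007, 17.447], [-0.003, 0.158, 0.988, 1145.679], [0.0, 0.0, 0.0, 1.0]] ['mtx', 'cam_to_world']
side [[496.8, 0.0, 250.8], [0.0, 496.8, 182.0], [0.0, 0.0, 1.0]] [[0.973, 0.116, -0.201, 229.565], [-0.232, 0.532, -0.814, -1193.719], [0.013, 0.839, 0.545, 958.947], [0.0, 0.0, 0.0, 1.0]] ['mtx', 'cam_to_world']
{'t': 0.1, 'joints': array([-1.35510299e+00,  2.45755039e-01,  1.55889522e+00, -3.03057376e-06,
        1.33867811e+00, -1.74105851e-01]), 'dq': array([ 1.35354236e-04,  4.40054865e-05, -2.83293329e-03,  4.56080248e-06,
        9.45312340e-04, -7.69292285e-06]), 'joint_torque': array([ 5.91527223e-04, -4.30669999e+01, -3.27130866e+01, -1.82213994e-04,
        2.79124928e-03,  5.10909203e-06]), 'tool_pos': array([ 246.89503122, -600.74729068,  230.28192098]), 'ee_rot': array([-3.08041061e+00, -6.08091068e-01,  6.12862190e-05]), 'wrist_force': array([ 0.12153619, -0.91383376,  0.46119396]), 'wrist_torque': array([-0.04184997,  0.01542193, -0.012144  ]), 'gripper_force': 0.0, 'opening': 85.49013253082745}
```

View pics/top0.png

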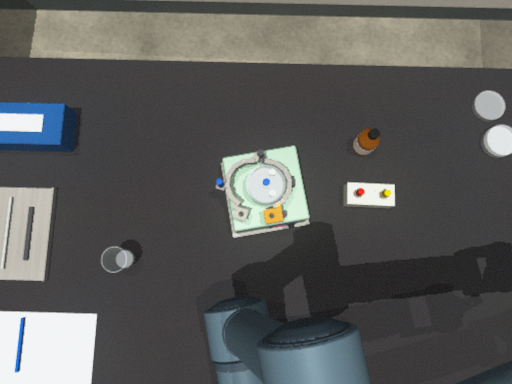

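View pics/side0.png

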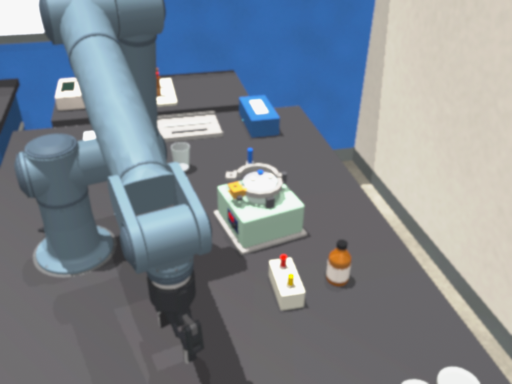

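The top view shows the reactor's lid cap at (266,182), brass fork at (274,215), hinge at (262,155), and blue handle at (220,183). The red knob is at (360,192), yellow at (387,193), bottle at (368,140), and beaker at (117,259). The side view shows the same things: red knob (283,260), handle (250,155), fork (237,188).

```bash
cat > h.py <<'E'
from station import manip
import cv2,numpy as np
def ray(n,px):
    c=manip.camera_info(n);K=c["mtx"];T=np.array(c["cam_to_world"])
    d=np.linalg.solve(K,[px[0],px[1],1.]);d=T[:3,:3]@(d*[1,-1,-1]);return T[:3,3],d
def onz(n,px,z):
    o,d=ray(n,px);return o+d*(z-o[2])/d[2]
def tri(p,q):
    o,d=ray("top",p);a,b=ray("side",q)
    s=np.linalg.lstsq(np.c_[d,-b],a-o,rcond=None)[0];x,y=o+d*s[0],a+b*s[1];return (x+y)/2,np.linalg.norm(x-y)
def proj(n,P):
    c=manip.camera_info(n);T=np.linalg.inv(c["cam_to_world"]);p=T[:3,:3]@np.array(P)+T[:3,3];p=c["mtx"]@(p*[1,-1,-1]);return p[:2]/p[2]
def blobs(im,lo,hi,win,amin=4):
    m=cv2.inRange(cv2.cvtColor(im,cv2.COLOR_RGB2HSV),np.array(lo),np.array(hi));w=np.zeros_like(m);x0,y0,x1,y1=win;w[y0:y1,x0:x1]=m[y0:y1,x0:x1]
    n,l,s,c=cv2.connectedComponentsWithStats(w);return [(c[i].round(1).tolist(),s[i].tolist()) for i in range(1,n) if s[i][4]>=amin]
E
python3 - <<'E'
from h import *
T=cv2.imread("pics/top0.png")[:,:,::-1].copy();S=cv2.imread("pics/side0.png")[:,:,::-1].copy()
for nm,lo,hi in(("blue",(100,150,60),(125,255,255)),("brass",(12,150,120),(24,255,255)),("red",(0,170,100),(8,255,255)),("yel",(25,150,120),(34,255,255)),("green",(40,20,120),(85,120,255))):
    print(nm,"T",blobs(T,lo,hi,(205,130,400,250)),"S",blobs(S,lo,hi,(205,140,320,300)))
def quad(m): 
    c=max(cv2.findContours(m,0,2)[0],key=cv2.contourArea);r=cv2.minAreaRect(c);return r,cv2.boxPoints(r)
h=cv2.cvtColor(T,cv2.COLOR_RGB2HSV)
m=cv2.inRange(h,np.array((0,0,170)),np.array((180,60,255)));m[:,:335]=0;m[:,405:]=0;m[:170]=0;m[220:]=0
r,b=quad(m);print("rack",r,[onz("top",p,52).round(1).tolist() for p in b])
m=cv2.inRange(h,np.array((35,12,120)),np.array((90,150,255)));m[:,:205]=0;m[:,325:]=0;m[:130]=0;m[250:]=0
r,b=quad(cv2.morphologyEx(m,cv2.MORPH_OPEN,np.ones((3,3))));print("bath",r,[onz("top",p,110).round(1).tolist() for p in b])
a=np.vstack([cv2.resize(T[130:255,200:410],None,fx=3.6,fy=3.6,interpolation=cv2.INTER_CUBIC)])
b=cv2.resize(S[135:310,205:365],None,fx=3.4,fy=3.4,interpolation=cv2.INTER_CUBIC)
cv2.imwrite("pics/c1.png",a[:,:,::-1]);cv2.imwrite("pics/c2.png",b[:,:,::-1])
E
```

```text
blue T [([219.2, 181.7], [216, 178, 7, 9, 43]), ([265.6, 181.6], [263, 179, 6, 6, 30])] S [([249.6, 153.9], [248, 148, 5, 14, 54]), ([259.8, 171.5], [258, 170, 4, 4, 13])]
brass T [([367.4, 140.5], [359, 130, 20, 19, 201]), ([382.8, 195.0], [382, 194, 2, 3, 4]), ([273.3, 214.8], [264, 206, 19, 18, 227])] S [([234.6, 185.9], [233, 185, 4, 3, 11]), ([236.9, 191.8], [230, 187, 15, 10, 69]), ([292.0, 281.5], [292, 279, 1, 6, 6])]
red T [([359.8, 191.6], [356, 189, 8, 6, 36])] S [([283.0, 259.2], [280, 255, 7, 11, 43])]
yel T [([386.6, 192.6], [384, 190, 7, 7, 37])] S [([235.1, 186.9], [230, 183, 11, 8, 49]), ([290.3, 278.7], [289, 274, 4, 11, 35])]
green T [([269.6, 191.6], [229, 145, 81, 88, 2874]), ([234.1, 160.4], [222, 152, 32, 24, 286]), ([282.7, 194.1], [279, 189, 7, 11, 16]), ([239.5, 214.5], [239, 214, 2, 2, 4]), ([263.5, 228.0], [262, 228, 4, 1, 4])] S [([241.0, 181.7], [239, 180, 5, 5, 12]), ([262.4, 218.2], [217, 183, 88, 65, 2584])]
rack ((370.5158996582031, 193.6674346923828), (47.99323654174805, 22.022666931152344), 2.726310968399048) [[522.0, -227.7, 52.0], [583.3, -231.2, 52.0], [580.4, -363.4, 52.0], [519.1, -358.8, 52.0]]
bath ((286.5384826660156, 184.1923065185547), (76.28917694091797, 32.35916519165039), 78.69007110595703) [[651.9, 3.5, 110.0], [671.4, -80.5, 110.0], [473.2, -121.1, 110.0], [454.6, -39.6, 110.0]]
```

View pics/c1.png

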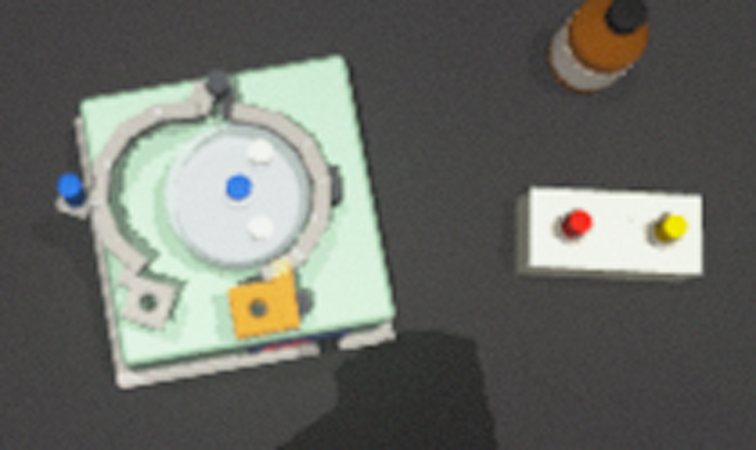

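View pics/c2.png

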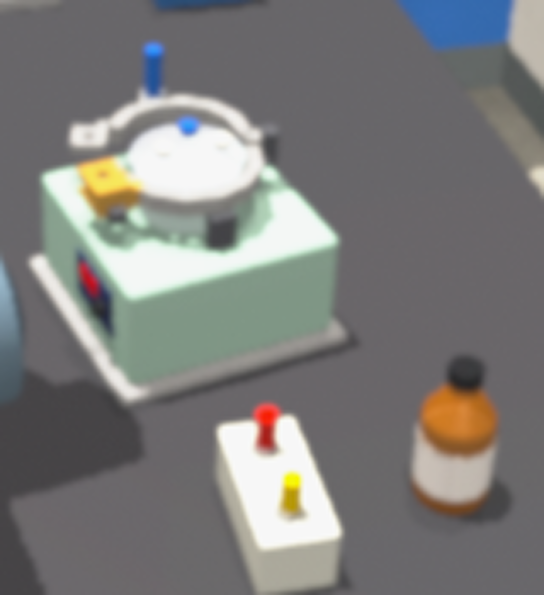

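In the crops I see the fork hole at top (271.7,215.6), lug hole (241.1,213.9), hinge (260.8,153.3), and the bath corners. The red pin is upright in the rack.

Run:
```python
from h import *
f=lambda x,y:(200+x/3.6-.4,130+y/3.6-.4)
pr=lambda n,v:print(n,np.round(v,1))
fk=onz("top",f(258,308),165);pr("fork",fk)
pr("fork side",onz("side",(205+104/3.4-.4,135+173/3.4-.4),165))
cap=onz("top",f(238,187),195);pr("cap",cap)
pr("cap side",onz("side",(259.8,171.5),193))
lug=onz("top",f(148,302),157);pr("lug",lug)
pr("lug side",onz("side",(205+90/3.4-.4,135+133/3.4-.4),157))
hi=onz("top",f(219,84),172);pr("hinge",hi)
C=np.array([onz("top",f(*p),110) for p in((82,100),(343,57),(393,318),(125,363))]);pr("bath",C);pr("ctr",C.mean(0))
e=C-np.roll(C,-1,0);pr("edges",np.linalg.norm(e,axis=1));print("edge ang",np.degrees(np.arctan2(e[:,1],e[:,0]))%90)
print("fork-cap",np.linalg.norm((fk-cap)[:2]),"hinge-fork dir deg",np.degrees(np.arctan2(*(hi-fk)[1::-1])),np.degrees(np.arctan2(*(cap-fk)[1::-1])), np.linalg.norm((hi-fk)[:2]),"hinge-lug",np.linalg.norm((hi-lug)[:2]))
pr("handle top",onz("top",f(70,184),208));pr("handle tri",tri((219.2,181.7),(249.6,153.9))[0]); pr("hside",onz("side",(249.8,149),208))
pr("red top z92",onz("top",f(579,222),88));pr("tri red",tri((359.8,191.6),(283,259.2))[0]);pr("red side top",onz("side",(283.5,256.5),88))
pr("yel",onz("top",f(674,227),88))
pr("bottle cap",onz("top",f(628,12),130));pr("beaker",onz("top",(110,259),0))
```

```text
fork [473.7 -19.3 165. ]
fork side [473.9 -14.9 165. ]
cap [551.4  -3.2 195. ]
cap side [551.   1. 193.]
lug [476.6  55.9 157. ]
lug side [477.6  63.2 157. ]
hinge [627.7  11.  172. ]
bath [[ 628.9  111.   110. ]
 [ 666.4  -80.4  110. ]
 [ 474.3 -118.3  110. ]
 [ 437.1   72.8  110. ]]
ctr [551.7  -3.7 110. ]
edges [195.  195.8 194.7 195.5]
edge ang [11.08797092 11.14940043 11.01732531 11.26416482]
fork-cap 79.41561831971504 hinge-fork dir deg 11.130583392776087 11.679242259750264 156.99636368824204 hinge-lug 157.64698034923563
handle top [548.2 107.9 208. ]
handle tri [547.2 109.  192.6]
hside [547.  112.2 208. ]
red top z92 [ 551.1 -258.3   88. ]
tri red [ 551.1 -258.7   79.5]
red side top [ 551.7 -258.    88. ]
yel [ 549.2 -328.4   88. ]
bottle cap [ 699.9 -285.3  130. ]
beaker [354.1 425.8   0. ]
```

Request:
play_rows(rows=[[0.92,-0.9,-0.1,0,0.5],[0.92,-0.9,-0.1,0,0.5],[0.92,-0.9,-0.1,0,0.5],[0.92,-0.9,-0.1,0,0.5],[0.92,-0.9,-0.1,0,0.5]])

```text
t: 0.52
tool_pos: [324.2, -420.7, 245.9]
ee_rot: [-3.08, -0.61, -0.0]
wrist_force: [0.1, -0.3, -0.3]
opening: 42.8
gripper_force: 0.0
```

Request:
play_rows(rows=[[0.92,-0.9,0,0,0.5],[0.92,-0.9,0,0,0.5],[0.92,-0.9,0,0,0.5],[0.92,-0.9,0,0,0.5],[0.92,-0.9,0,0,0.5]])

```text
t: 0.93
tool_pos: [400.2, -243.3, 245.9]
ee_rot: [-3.08, -0.611, -0.0]
wrist_force: [0.9, -0.4, -0.7]
opening: 42.4
gripper_force: 0.0
```

Request:
play_rows(rows=[[0.92,-0.9,0,0,0.5],[0.92,-0.9,0,0,0.5],[0.92,-0.9,0,0,0.5],[0.92,-0.9,0,0,0.5],[0.92,-0.9,0,0,0.5]])

```text
t: 1.35
tool_pos: [476.5, -66.0, 246.1]
ee_rot: [-3.081, -0.612, -0.0]
wrist_force: [-0.2, 0.2, -0.5]
opening: 42.6
gripper_force: 0.0
```

Request:
play_rows(rows=[[0.887,-0.905,0,-0.695,0.5],[0.887,-0.905,0,-0.695,0.5],[0.887,-0.905,0,-0.695,0.5],[0.887,-0.905,0,-0.695,0.5],[0.887,-0.905,0,-0.695,0.5],[0.887,-0.905,0,-0.695,0.5],[0.887,-0.905,0,-0.695,0.5],[0.887,-0.905,0,-0.695,0.5],[0.887,-0.905,0,-0.695,0.5],[0.887,-0.905,0,-0.695,0.5],[0.887,-0.905,0,-0.695,0.5],[0.887,-0.905,0,-0.695,0.5],[0.887,-0.905,0,-0.695,0.5],[0.887,-0.905,0,-0.695,0.5],[0.887,-0.905,0,-0.695,0.5],[0.887,-0.905,0,-0.695,0.5],[0.887,-0.905,0,-0.695,0.5],[0.887,-0.905,0,-0.695,0.5],[0.887,-0.905,0,-0.695,0.5],[0.887,-0.905,0,-0.695,0.5]])

```text
t: 3.02
tool_pos: [547.3, 106.8, 245.9]
ee_rot: [-0.883, -3.014, 0.0]
wrist_force: [-0.3, 1.1, -0.2]
opening: 42.8
gripper_force: 0.0
```

```bash
cat >> h.py <<'E'
from scipy.spatial.transform import Rotation as R
def st():
    s=manip.state();M=R.from_rotvec(s["ee_rot"]).as_matrix();print("t",round(s["t"],2),"tcp",s["tool_pos"].round(1),"yaw_y",np.degrees(np.arctan2(M[1,1],M[0,1])).round(1),"F",s["wrist_force"].round(1),"open",round(s["opening"],1),"q",s["joints"].round(2));return s,M
def to(P,yaw=None):
    s,M=st();d=M.T@(np.array(P)-s["tool_pos"])/150
    if yaw is not None:
        y=np.degrees(np.arctan2(M[1,1],M[0,1]));t=-((yaw-y+180)%360-180)/180
    else:t=0
    print("rows",d.round(3),"turn",round(t,3))
E
python3 - <<'E'
from h import *
to((548,110,176),57.4)
a=manip.get_image("side");b=manip.get_image("top")
c=lambda i,x,y:cv2.resize(i[y:y+130,x:x+130],(400,400),interpolation=cv2.INTER_CUBIC)
cv2.imwrite("pics/d1.png",np.hstack([c(a,190,80),c(b,180,130)])[:,:,::-1])
E
```

```text
t 3.02 tcp [547.3 106.8 245.9] yaw_y 57.3 F [-0.3  1.1 -0.2] open 42.8 q [-0.01  0.02  1.78  0.    1.34 -1.01]
rows [0.007 0.02  0.466] turn -0.0
```

View pics/d1.png

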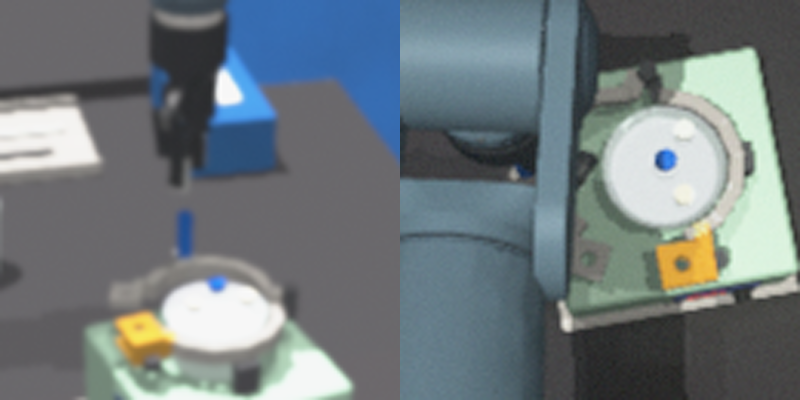

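The gripper hangs right over the blue handle (side view, handle at roughly (250,155), fingers above it). I'll descend around it.

Request:
play_rows(rows=[[0.007,0.02,0.2,0,0.5],[0.007,0.02,0.35,0,0.5],[0.007,0.02,0.466,0,0.5],[0.007,0.02,0.466,0,0.5],[0.007,0.02,0.466,0,0.5]])

```text
t: 3.53
tool_pos: [547.7, 109.9, 175.7]
ee_rot: [-0.881, -3.013, 0.001]
wrist_force: [-0.3, 0.3, 1.1]
opening: 42.7
gripper_force: 0.0
```

Request:
play_rows(rows=[[0,-0.05,0,0,0.5],[0,-0.1,0,0,0.5],[0,-0.15,0,0,0.5],[0,-0.2,0,0,0.5],[0,-0.25,0,0,0.5],[0,-0.3,0,0,0.5],[0,-0.34,0,0,0.5],[0,-0.37,0,0,0.5],[0,-0.4,0,0,0.5],[0,-0.4,0,0,0.5]])

```text
t: 4.37
tool_pos: [515.6, 58.5, 176.4]
ee_rot: [0.882, 3.015, -0.001]
wrist_force: [0.7, 0.8, -0.9]
opening: 42.5
gripper_force: 0.0
```

Request:
play_rows(rows=[[0,-0.02,0,0,0.5],[0,-0.04,0,0,0.5],[0,-0.06,0,0,0.5],[0,-0.06,0,0,0.5]])

```text
t: 4.7
tool_pos: [510.9, 51.3, 176.4]
ee_rot: [-0.881, -3.015, 0.001]
wrist_force: [-0.4, -0.7, -0.3]
opening: 42.8
gripper_force: 0.0
```

Request:
play_rows(rows=[[0,-0.01,0,0,0.5],[0,-0.02,0,0,0.5],[0,-0.02,0,0,0.5]])

```text
t: 4.95
tool_pos: [509.4, 49.1, 176.4]
ee_rot: [-0.881, -3.016, 0.0]
wrist_force: [0.6, -0.3, -0.6]
opening: 42.8
gripper_force: 0.1
```

Request:
play_rows(rows=[[0,-0.01,0,0,0.5],[0,-0.02,0,0,0.5],[0,-0.02,0,0,0.5]])

```text
t: 5.2
tool_pos: [508.1, 46.8, 176.4]
ee_rot: [0.881, 3.015, 0.001]
wrist_force: [1.9, 2.7, -0.2]
opening: 42.9
gripper_force: 1.4
```

Run:
```python
from h import *
st()
a=manip.get_image("side");b=manip.get_image("top")
c=lambda i,x,y:cv2.resize(i[y:y+100,x:x+100],(400,400),interpolation=cv2.INTER_CUBIC)
cv2.imwrite("pics/d2.png",np.hstack([c(a,205,125),c(b,215,140)])[:,:,::-1])
```

```text
t 5.2 tcp [508.1  46.8 176.4] yaw_y 57.4 F [ 1.9  2.7 -0.2] open 42.9 q [-0.13 -0.03  1.96  0.    1.21 -1.13]
```

View pics/d2.png

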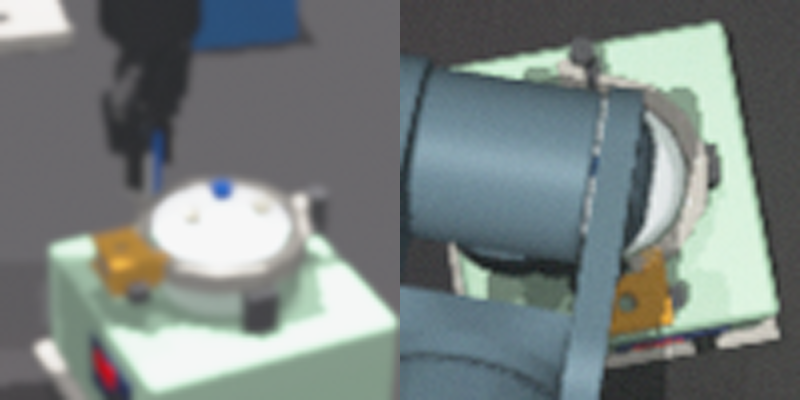

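The lug has entered the fork (side view, fork at about (235,188)) and the reaction force has started to rise. I'll press gently to the stop.

Request:
play_rows(rows=[[0,-0.01,0,0,0.5],[0,-0.015,0,0,0.5],[0,-0.015,0,0,0.5]])

```text
t: 5.55
tool_pos: [508.0, 46.6, 176.4]
ee_rot: [0.881, 3.012, 0.009]
wrist_force: [9.4, 9.9, -5.1]
opening: 42.8
gripper_force: 6.7
```

Request:
play_rows(rows=[[0,-0.01,0,0,0.5],[0,-0.015,0,0,0.5],[0,-0.015,0,0,0.5],[0,-0.015,0,0,0.5]])

```text
t: 5.88
tool_pos: [507.9, 46.5, 176.4]
ee_rot: [0.881, 3.01, 0.016]
wrist_force: [16.2, 18.0, -8.3]
opening: 42.7
gripper_force: 11.8
```

Request:
play_rows(rows=[[0,0.05,0,0,0.5],[0,0.09,0,0,0.5],[0,0.09,0,0,0.5],[0,0.09,-0.2,0,0.5],[0,0.09,-0.4,0,0.5],[0,0.09,-0.5,0,0.5],[0,0.09,-0.5,0,0.5]])

```text
t: 6.47
tool_pos: [514.7, 53.7, 256.0]
ee_rot: [0.879, 3.008, 0.001]
wrist_force: [1.1, -0.4, 0.4]
opening: 42.6
gripper_force: 0.0
```

Run:
```python
from h import *
to((551.2,-258.5,250),11)
```

```text
t 6.47 tcp [514.7  53.7 256. ] yaw_y 57.4 F [ 1.1 -0.4  0.4] open 42.6 q [-0.12 -0.1   1.87 -0.    1.36 -1.12]
rows [-1.325 -1.623  0.045] turn 0.258
```

Request:
play_rows(rows=[[-0.66,-0.81,0,0,0.5],[-0.66,-0.81,0,0,0.5],[-0.66,-0.81,0,0,0.5],[-0.66,-0.81,0,0,0.5],[-0.66,-0.81,0,0,0.5]])

```text
t: 6.88
tool_pos: [530.2, -106.4, 250.0]
ee_rot: [-0.889, -3.011, 0.003]
wrist_force: [-0.2, 0.0, -0.1]
opening: 42.9
gripper_force: 0.0
```

Request:
play_rows(rows=[[-0.665,-0.813,0.5,0.258,0.5],[-0.665,-0.813,0.5,0.258,0.5],[-0.665,-0.813,0.5,0.258,0.5],[-0.665,-0.813,0.5,0.258,0.5],[-0.665,-0.813,0.5,0.258,0.5],[-0.665,-0.813,0.5,0.258,0.5],[-0.665,-0.813,0.5,0.258,0.5],[-0.665,-0.813,0.5,0.258,0.5],[-0.665,-0.813,0.5,0.258,0.5]])

```text
t: 7.63
tool_pos: [548.6, -257.4, 175.3]
ee_rot: [-1.995, -2.424, 0.0]
wrist_force: [0.5, 1.2, 0.2]
opening: 42.7
gripper_force: 0.0
```

Run:
```python
from h import *
to((551.2,-258.5,60),11)
a=manip.get_image("side");b=manip.get_image("top")
cv2.imwrite("pics/top3.png",b[:,:,::-1])
c=lambda i,x,y:cv2.resize(i[y:y+100,x:x+100],(400,400),interpolation=cv2.INTER_CUBIC)
cv2.imwrite("pics/d3.png",np.hstack([c(a,230,200),c(b,215,140)])[:,:,::-1])
```

```text
t 7.63 tcp [ 548.6 -257.4  175.3] yaw_y 11.1 F [0.5 1.2 0.2] open 42.7 q [-0.63  0.2   1.72 -0.    1.23 -0.82]
rows [-0.011  0.017  0.769] turn 0.001
```

View pics/d3.png

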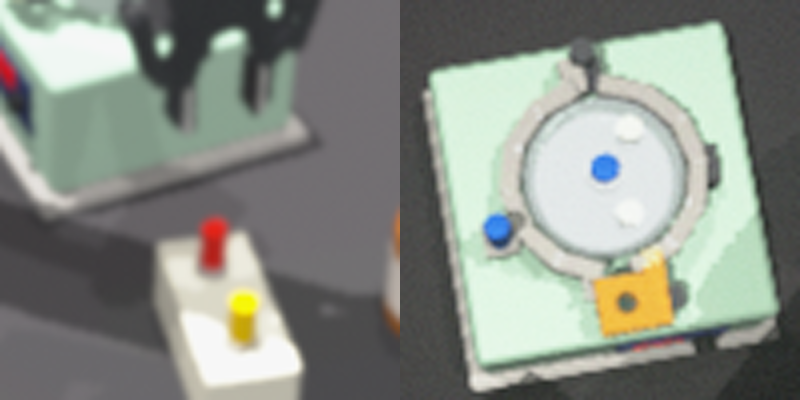

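The clamp is shut: the ring is closed, the handle is at top (239,197), and the lug is under the fork at (271,215). The red pin stands below the gripper. Next I descend and grip it.

Request:
play_rows(rows=[[-0.011,0.017,0.25,0,0.5],[-0.011,0.017,0.45,0,0.5],[-0.011,0.017,0.6,0,0.5],[-0.011,0.017,0.7,0,0.5],[-0.011,0.017,0.769,0,0.5],[-0.011,0.017,0.769,0,0.5],[-0.011,0.017,0.769,0,0.5]])

```text
t: 8.32
tool_pos: [552.2, -258.9, 61.3]
ee_rot: [1.998, 2.425, -0.0]
wrist_force: [0.8, 0.4, 0.7]
opening: 42.8
gripper_force: 0.0
```

Request:
play_rows(rows=[[0,0,0,0,0.3],[0,0,0,0,0.22],[0,0,0,0,0.1],[0,0,0,0,0],[0,0,0,0,0],[0,0,0,0,0],[0,0,0,0,0],[0,0,0,0,0]])

```text
t: 8.98
tool_pos: [552.7, -259.7, 62.9]
ee_rot: [1.997, 2.423, -0.0]
wrist_force: [-2.9, 0.1, 5.4]
opening: 16.1
gripper_force: 58.4
```

Request:
play_rows(rows=[[0,0,-0.15,0,0],[0,0,-0.35,0,0],[0,0,-0.6,0,0],[0,0,-0.8,0,0],[0,0,-1,0,0],[0,0,-1,0,0],[0,0,-1,0,0]])

```text
t: 9.57
tool_pos: [553.3, -259.8, 214.0]
ee_rot: [1.995, 2.42, 0.001]
wrist_force: [-0.5, 0.2, -0.7]
opening: 16.0
gripper_force: 59.1
```

Request:
play_rows(rows=[[0,0,-0.2,0,0],[0,0,-0.35,0,0],[0,0,-0.35,0,0],[0,0,-0.35,0,0]])

```text
t: 9.9
tool_pos: [552.1, -259.0, 263.4]
ee_rot: [1.998, 2.424, 0.0]
wrist_force: [0.0, 0.2, -0.6]
opening: 15.9
gripper_force: 59.1
```

Run:
```python
from h import *
a=manip.get_image("side")
to((473.4,-18,261),11)
s=manip.state();x,y,z=s["tool_pos"]
px=proj("side",(x,y,z-10));print(px,blobs(a,(0,150,80),(8,255,255),(200,60,400,300)))
x0,y0=int(px[0])-50,int(px[1])-60
cv2.imwrite("pics/d4.png",cv2.resize(a[y0:y0+120,x0:x0+100],(500,600),interpolation=cv2.INTER_CUBIC)[:,:,::-1]);print(x0,y0)
```

```text
t 9.95 tcp [ 551.5 -258.6  261.8] yaw_y 11.0 F [ 0.3 -0.4 -0.4] open 15.9 q [-0.62  0.13  1.64  0.    1.38 -0.82]
rows [ 1.674 -0.205  0.009] turn -0.0
[286.75355729 205.79878955] [([289.2, 197.5], [287, 192, 5, 13, 42])]
236 145
```

View pics/d4.png

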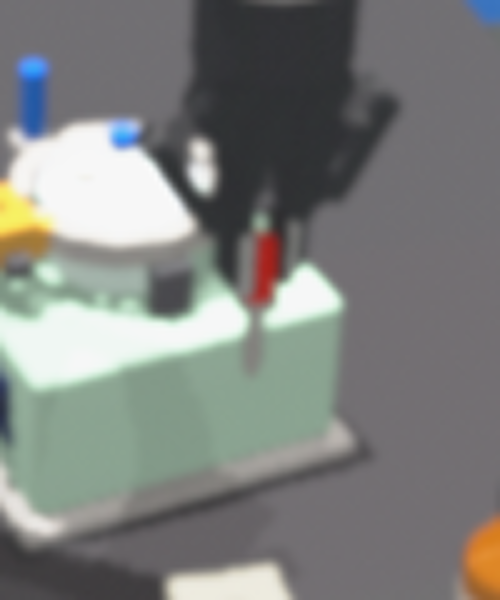

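Run:
```python
from h import *
print("handle top-cam",onz("top",(238.9,197.1),208).round(1), "contact est 515.2,57.9")
p=np.array((551.5,-258.6,261.8))
for z in(-11,-56,-11+36):print(z,proj("side",p+[0,0,z]).round(1))
print("meas collar/tip/knobtop",236+258/5-.4,145+305/5-.4,236+250/5-.4,145+375/5-.4,236+265/5-.4,145+236/5-.4)
b=cv2.imread("pics/top3.png")[:,:,::-1].copy();
m=cv2.inRange(cv2.cvtColor(b,cv2.COLOR_RGB2HSV),np.array((12,150,120)),np.array((24,255,255)));m[:200]=0;m[235:]=0;m[:,255:][:,40:]=0
c=max(cv2.findContours(m,0,2)[0],key=cv2.contourArea);r=cv2.minAreaRect(c);print(r,onz("top",r[0],165))
g=cv2.resize(cv2.cvtColor(b,cv2.COLOR_RGB2GRAY)[209:222,265:279],None,fx=8,fy=8,interpolation=cv2.INTER_CUBIC)
i=np.unravel_index(g.argmin(),g.shape);px=(265+(i[1]+.5)/8-.5,209+(i[0]+.5)/8-.5);print("hole",px,onz("top",px,162))
```

```text
handle top-cam [510.2  59.5 208. ] contact est 515.2,57.9
-11 [286.7 206.1]
-56 [285.8 220.8]
25 [287.5 194. ]
meas collar/tip/knobtop 287.20000000000005 205.6 285.6 219.6 288.6 191.79999999999998
((272.90380859375, 214.51922607421875), (14.708710670471191, 17.65045166015625), 78.69007110595703) [475.31842501 -23.25804371 165.        ]
hole (np.float64(270.1875), np.float64(214.3125)) [475.9500158  -16.70370035 162.        ]
```

Request:
play_rows(rows=[[0.2,-0.03,0,0,0],[0.5,-0.06,0,0,0],[0.75,-0.09,0,0,0],[0.84,-0.1,0,0,0],[0.84,-0.1,0,0,0],[0.84,-0.1,0,0,0]])

```text
t: 10.45
tool_pos: [512.7, -137.6, 261.9]
ee_rot: [-1.996, -2.424, 0.001]
wrist_force: [-0.1, 0.2, -0.9]
opening: 16.0
gripper_force: 59.1
```

Request:
play_rows(rows=[[0.2,-0.03,0,0,0],[0.45,-0.06,0,0,0],[0.7,-0.09,0,0,0],[0.837,-0.104,0,0,0],[0.837,-0.104,0,0,0],[0.837,-0.104,0,0,0],[0.837,-0.104,0,0,0]])

```text
t: 11.03
tool_pos: [474.5, -19.2, 263.2]
ee_rot: [-2.0, -2.423, 0.001]
wrist_force: [0.9, -0.1, -1.3]
opening: 15.9
gripper_force: 59.1
```

Run:
```python
from h import *
to((473.6,-17.5,228),11)
```

```text
t 11.03 tcp [474.5 -19.2 263.2] yaw_y 10.9 F [ 0.9 -0.1 -1.3] open 15.9 q [-0.28 -0.21  1.96 -0.    1.39 -0.47]
rows [ 0.012 -0.004  0.235] turn -0.0
```

Request:
play_rows(rows=[[0.01,-0.004,0.1,0,0],[0.01,-0.004,0.2,0,0],[0.01,-0.004,0.23,0,0],[0.01,-0.004,0.23,0,0],[0.01,-0.004,0.23,0,0]])

```text
t: 11.45
tool_pos: [473.5, -17.5, 229.2]
ee_rot: [-2.0, -2.422, 0.0]
wrist_force: [0.6, 0.0, 0.1]
opening: 15.8
gripper_force: 59.1
```

Run:
```python
from h import *
to((473.6,-17.5,228),11)
a=manip.get_image("side");b=manip.get_image("top")
c=lambda i,x,y:cv2.resize(i[y:y+60,x:x+40],(400,600),interpolation=cv2.INTER_CUBIC)
cv2.imwrite("pics/d5.png",np.hstack([c(a,215,145),c(b,250,180)])[:,:,::-1])
```

```text
t 11.45 tcp [473.5 -17.5 229.2] yaw_y 10.9 F [0.6 0.  0.1] open 15.8 q [-0.28 -0.18  2.   -0.    1.32 -0.47]
rows [-0.     0.001  0.008] turn -0.0
```

View pics/d5.png

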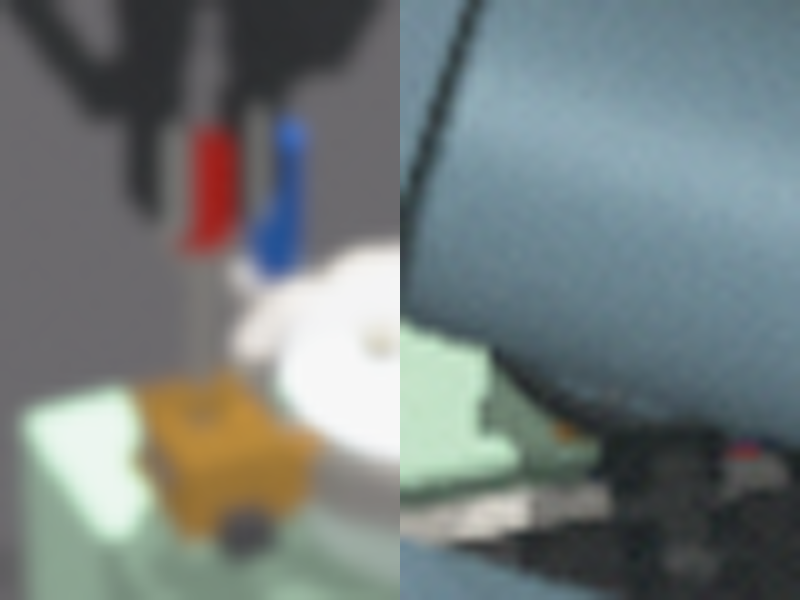

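The pin shank hangs in line with the fork hole (side crop: shank column 203, hole (203,405)). I'll lower it gently while watching the force.

Request:
play_rows(rows=[[0,0,0.02,0,0],[0,0,0.04,0,0],[0,0,0.06,0,0],[0,0,0.08,0,0],[0,0,0.08,0,0]])

```text
t: 11.97
tool_pos: [472.9, -16.7, 216.4]
ee_rot: [-1.998, -2.424, 0.001]
wrist_force: [0.5, -1.1, -1.4]
opening: 16.0
gripper_force: 59.1
```

Request:
play_rows(rows=[[0,0,0.015,0,0],[0,0,0.03,0,0],[0,0,0.03,0,0]])

```text
t: 12.22
tool_pos: [473.2, -17.1, 212.4]
ee_rot: [1.998, 2.423, -0.002]
wrist_force: [1.1, -3.0, -0.7]
opening: 15.8
gripper_force: 59.5
```

Request:
play_rows(rows=[[-0.007,0,0.01,0,0],[-0.007,0,0.025,0,0],[-0.007,0,0.04,0,0],[-0.007,0,0.04,0,0]])

```text
t: 12.55
tool_pos: [473.1, -17.7, 206.0]
ee_rot: [-1.998, -2.424, 0.001]
wrist_force: [0.4, -3.5, -0.7]
opening: 16.0
gripper_force: 59.3
```

Request:
play_rows(rows=[[0,0,0.015,0,0],[0,0,0.03,0,0],[0,0,0.045,0,0],[0,0,0.045,0,0]])

```text
t: 12.88
tool_pos: [473.2, -17.7, 199.3]
ee_rot: [-1.998, -2.424, 0.001]
wrist_force: [-0.4, -3.6, -0.5]
opening: 16.1
gripper_force: 59.3
```

Request:
play_rows(rows=[[-0.008,0,0.015,0,0],[-0.008,0,0.03,0,0],[-0.008,0,0.045,0,0],[-0.008,0,0.045,0,0]])

```text
t: 13.22
tool_pos: [473.3, -18.4, 192.3]
ee_rot: [-1.998, -2.423, -0.001]
wrist_force: [0.1, -1.5, -2.0]
opening: 16.2
gripper_force: 59.3
```

Request:
play_rows(rows=[[0,0,0.015,0,0],[0,0,0.03,0,0],[0,0,0.045,0,0],[0,0,0.045,0,0]])

```text
t: 13.55
tool_pos: [473.5, -18.6, 186.4]
ee_rot: [-1.998, -2.424, -0.0]
wrist_force: [-2.0, -1.5, 2.2]
opening: 15.8
gripper_force: 59.6
```

Request:
play_rows(rows=[[0,0,0.015,0,0],[0,0,0.03,0,0],[0,0,0.045,0,0],[0,0,0.045,0,0]])

```text
t: 13.88
tool_pos: [473.5, -18.6, 179.6]
ee_rot: [-1.998, -2.424, -0.0]
wrist_force: [-1.7, -1.4, 1.6]
opening: 16.1
gripper_force: 59.6
```

Request:
play_rows(rows=[[0,0,0.01,0,0],[0,0,0.02,0,0],[0,0,0.02,0,0],[0,0,0.02,0,0]])

```text
t: 14.22
tool_pos: [473.5, -18.7, 176.4]
ee_rot: [-1.998, -2.424, -0.0]
wrist_force: [-2.3, -0.1, 2.8]
opening: 16.1
gripper_force: 59.7
```

Request:
play_rows(rows=[[0,0,0.01,0,0],[0,0,0.02,0,0],[0,0,0.02,0,0],[0,0,0.02,0,0]])

```text
t: 14.55
tool_pos: [473.7, -18.7, 175.8]
ee_rot: [-1.998, -2.424, 0.001]
wrist_force: [-10.3, 1.9, 17.3]
opening: 16.5
gripper_force: 61.4
```

Request:
play_rows(rows=[[0,0,0.01,0,0],[0,0,0.015,0,0],[0,0,0.015,0,0],[0,0,0.015,0,0]])

```text
t: 14.88
tool_pos: [473.8, -18.7, 175.7]
ee_rot: [-1.997, -2.424, 0.002]
wrist_force: [-17.3, 1.9, 29.5]
opening: 16.0
gripper_force: 62.7
```

The collar hit a hard stop at TCP z 175.8, where 176 was predicted. I'll ease off and then release.

Request:
play_rows(rows=[[0,0,-0.02,0,0],[0,0,-0.025,0,0],[0,0,-0.025,0,0.15],[0,0,-0.025,0,0.35],[0,0,-0.025,0,0.45],[0,0,-0.025,0,0.45],[0,0,-0.025,0,0.45]])

```text
t: 15.47
tool_pos: [473.5, -18.6, 174.7]
ee_rot: [-1.998, -2.424, -0.0]
wrist_force: [-0.2, 0.3, 0.3]
opening: 38.3
gripper_force: 0.0
```

Request:
play_rows(rows=[[0,0,-0.1,0,0.45],[0,0,-0.3,0,0.45],[0,0,-0.6,0,0.45],[0,0,-0.6,0,0.45]])

```text
t: 15.8
tool_pos: [477.0, -19.6, 272.6]
ee_rot: [1.991, 2.415, 0.008]
wrist_force: [1.5, -0.9, 2.4]
opening: 38.7
gripper_force: 0.0
```

Request:
play_rows(rows=[[-0.9,0,0,0,0.45],[-0.9,0,0,0,0.45],[-0.9,0,0,0,0.45],[-0.9,0,0,0,0.45],[-0.9,0,0,0,0.45]])

```text
t: 16.22
tool_pos: [499.6, -153.8, 264.6]
ee_rot: [-2.003, -2.42, 0.0]
wrist_force: [0.4, 1.1, 0.2]
opening: 38.6
gripper_force: 0.0
```

Request:
play_rows(rows=[[-0.9,0,0,0,0.45],[-0.9,0,0,0,0.45],[-0.9,0,0,0,0.45],[-0.9,0,0,0,0.45],[-0.9,0,0,0,0.45]])

```text
t: 16.63
tool_pos: [525.2, -285.1, 264.5]
ee_rot: [-2.001, -2.421, -0.0]
wrist_force: [-0.3, 0.7, 0.0]
opening: 39.0
gripper_force: 0.0
```

Run:
```python
from h import *
st()
a=manip.get_image("side");b=manip.get_image("top")
c=lambda i,x,y:cv2.resize(i[y:y+80,x:x+80],(400,400),interpolation=cv2.INTER_CUBIC)
cv2.imwrite("pics/d6.png",np.hstack([c(a,205,140),c(b,225,160)])[:,:,::-1])
tb=blobs(b,(0,150,80),(8,255,255),(255,190,295,225));sb=blobs(a,(0,150,80),(8,255,255),(215,140,260,205));print(tb,sb)
for z in(183,199):print(z,proj("top",(473.5,-18.5,z)),proj("side",(473.5,-18.5,z)))
```

```text
t 16.63 tcp [ 525.2 -285.1  264.5] yaw_y 10.9 F [-0.3  0.7  0. ] open 39.0 q [-0.69  0.1   1.66  0.    1.38 -0.88]
[([271.7, 213.5], [268, 210, 8, 8, 46])] [([234.6, 178.3], [232, 174, 6, 11, 46])]
183 [271.23496288 214.49101138] [235.26947912 180.95423782]
199 [271.50084034 213.83030986] [235.24490914 176.25304851]
```

View pics/d6.png

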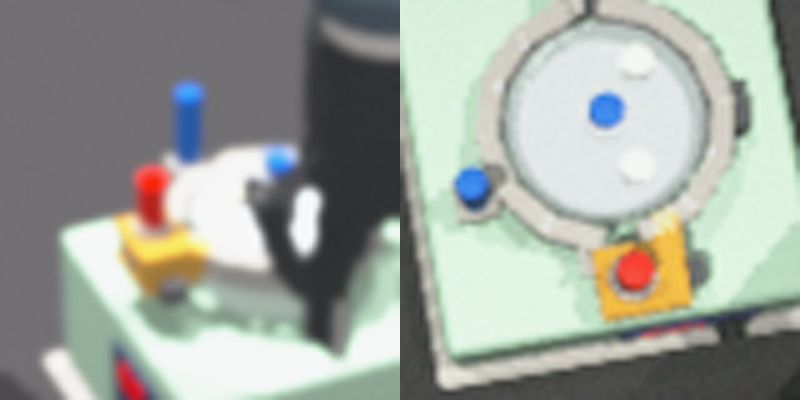

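The pin stands upright with its collar on the fork: red knob at top (271.7,213.5) and side (234.6,178.3), both matching the projected home position. The clamp is shut and the arm is clear.

```bash
python3 -c "
from station import manip
print(manip.sign_off())"
```

```text
the job is handed in; nothing more can be done
None
```

I swung the clamp shut, pushed the red-knobbed locking pin home through fork and lug, and released it. The arm stayed away from the spare pin, bottle and beaker. The job was handed in at about 17 s of the 56 s allowed; the sign-off returned no verdict.

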